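Restock the carton flow lane and roll up its count wheel

TASK

Load the loose carton with the orange band into the sloped lane: set it down gently, lengthwise between the guides on the raised upper end, and let go so that it slides down by itself against the orange carton already waiting at the stop. Then roll the lane's count wheel up, with the ridges going over the top away from the lane, until its orange ridge stands straight up at the black marks. Leave the blue carton, the bottle and the tub alone.

Things in the scene. Friction and masses are not known exactly. Their poses are not given: they have to be found in the camera images.
- carton_center (a point): Centre (half-way up) of the loose cardboard carton with an orange band round its middle, the one to load. 55 (x, the width to grip) x 90 (y) x 75 mm (z, up), about 0.3 kg; stands upright on the bench. Its axes are the carton's own; either end may go first.
- other_center (a point): Centre of the loose cardboard carton with a blue band, same size as the orange one, standing on the bench: leave alone.
- stock_center (a point): Centre of the orange-banded carton of the same size already lying in the lane against the stop (loose, touching the stop, its y axis down the lane).
- lane: Sloped flow lane: deck of white free-turning rollers (18 mm thick, 20 mm apart) between aluminium guides. Origin: level with the roller tops, mid-width, at the stop's uphill face, 45 mm above the bench. x: across (level); y: down the slope (15 degrees); z: square to the deck. Deck: y = -340 mm (raised end) to 0 (stop, 30 mm high). 74 mm clear between guides, 8 mm thick, 18 mm above the deck.
- wheel_axle (a point): Centre of the count wheel, on its level axle, 75 mm above the bench, about 120 mm beyond the stop. Axes do not turn with the wheel: x along the axle (as the lane's x), y level, away from the lane, z up. Black hub of radius 34 mm, 36 mm wide; six flat radial ridges 60 degrees apart, 34 mm wide, 5 mm thick, reaching to radius 48 mm: one orange, five grey. Nothing rises beside it above wheel_mark.
- wheel (a joint): Turn of the wheel in rad: 0 when the orange ridge stands straight up, negative while it is short of the top on the lane's side (-1.57: level, pointing at the lane). It grows as the top moves along +y of wheel_axle. Grey ridges stand at joint + 1.047 k from upright. No clicks: it stays where it is left; pushing a ridge takes about 2 N.
- bottle_center (a point): Centre of an amber bottle with an orange cap, 64 mm diameter, 150 mm tall, standing on the bench: leave alone.
- tub_center (a point): Centre of a white tub with a blue lid, 90 mm diameter, 90 mm tall, standing on the bench: leave alone.
- lane_load (a point): Point on the deck, mid-width, at lane y = -260 mm: a good place to set the new carton's underside centre. Axes as the lane's. A carton let go here slides down by itself within two seconds and rests with its centre at lane y = -135, z = 37 mm.
- wheel_mark (a point): Straight above wheel_axle, level with the tops (26 mm above the axle) of the two white cheeks that hold the wheel, 21 to 28 mm either side of its middle; a black upright mark on each shows where straight up is.
Not all that is in view belongs to the job. Leave any purple or yellow look-alike of the part that bears carton_center alone.

How it is judged:
By the outcome, as a careful person would: the job done as asked, in the order asked, and still so for the second after the job is handed in, with the robot touching nothing.
It also fails if it takes over 58 s, if anything falls off the work surface, if the arm or the gripper's body presses on something with over 40 N, if the wrist force passes 120 N, or if a joint passes its speed limit or range.

ROBOT

A 6-joint arm with a two-finger parallel gripper is mounted at the origin on the work surface. World frame = base frame: x ahead of the robot, y to its left, z up, the work surface at z = 0. Lengths are in m, angles in rad, forces in N, time in s.
With the tool pointing down it reaches from about 0.3 to 0.75 m from the base axis. Payload 8.5 kg.
Tool frame: the origin (TCP) lies midway between the tips of the shut fingers; the grasp point (between the pads) lies 19 mm behind it; z points along the fingers, y is the line along which they close (so a half turn about z gives the same grasp; the last joint's range is limited). The gripper opens to 85 mm and grips with 20 to 120 N. Pads are 22 mm wide; open, the fingers measure 114 mm over their backs; the gripper's body (76 mm by 85 mm) begins 54 mm behind the grasp point. The pads swing forward as they close: fully open they stand 13 mm farther back than shut.
Start: joints at [0.887, 0.381, 1.297, -0, 1.464, -0.215], TCP at [0.248, 0.491, 0.231] pointing down, gripper open.
Joint ranges: [-3.11, 3.11], [-0.89, 2.33], [0.22, 2.48], [-1.42, 4.56], [0.17, 2.85], [-2.88, 2.88]. Speed limits (rad/s): [2.39, 2.39, 3.14, 3.14, 3.14, 3.14].

INTERFACE

Orientations are given as a rotation vector (axis times angle).
In Python, from plant import telemetry, eyes, job gives the robot as it stands.
- The arm moves only by the tool servo_tool, never from a script. Its argument "series" is a list of rows, each a list of 3 entries, a list of its own where there are three numbers: the shift along the world's x, y, z in cm, then the turn about the world's z in rad, then the gripper's target within -1 to 1 (fully open at 1, half-way at 0, shut at -1). A call has 1 to 8 rows; each row shifts and turns the commanded pose from where the row before left it; what a row does not reach is not made up. A row lasts 1/10 s, in which the tool goes at most 50 mm and 8.59 degrees, less where a joint would pass 70% of its speed; a pose out of reach is approached as far as the arm can. A call is refused whole if a number of a shift passes 5 or a number of a turn 0.15, either way. A call with a gripper value outside its range is refused whole. The fingers move at their own pace and stop on an object; "squeeze" is the grip in N (left out, the last holds). Time passes only in rows, so rows that do not move let the fingers close. It gives the time, the measured TCP pose, the force, the opening and the grip force at its end, in the units of the state.
- telemetry.sense(): the state, without advancing time (a new reading comes with each control period).
- eyes.snapshot(name): name is "scene" or "top" or "wrist"; returns a dict with "image" (384x512x3 uint8, red, green, blue), "fx", "fy", "cx", "cy" (pixels), "R" (3x3) and "t" (3): a world point X has camera coordinates R X + t; the wrist camera has in their place "T_tool_cam" (4x4, takes a point from camera to tool coordinates, whose origin is the TCP and whose axes are the flange's). Camera axes: x right, y down, z forward; pixel columns grow to the right and rows downward; lengths in m; the calibration is good to about 2 mm. A picture is of the moment at which its call begins: read the wrist's pose just before it. There is no depth.
- job.hand_in(): hands the job in; it is judged then, once.
The state is a dict: "time_s": time; "joint_pos": joint angles; "qd": joint speeds; "tau": joint torques, N m; "ee_pos": TCP position; "eef_rot": TCP orientation; "contact_force": force on the tool from outside, world axes, zero at the start; "ft_torque": the same for the moment, N m; "opening": finger opening in m; "finger_force": force on a finger pad.
Only numpy, scipy, OpenCV 4.12 (cv2) and the standard library are available. Lean on these libraries where they do the work, as an engineer would, in place of code of your own. Each camera call takes 0.05 s, during which the arm holds its last target. There are 200 camera calls.

## Working session

There is one attempt and no reset: what is moved stays moved. The work goes in short steps, Python scripts to look and compute and a tool call to move; the robot and the scene stay as the last step left them, time stands still between calls to the robot, and variables do not carry over. Pictures are saved under pics/ and viewed, at most 14 in all, crops included, and the job is handed in when it is done.

Besides the shell and the picture viewer there is one more tool, called as a command line: name --argument value ..., lists and objects as JSON in quotes. servo_tool: Moves the arm, as the interface text tells. Its arguments: {"type":"object","properties":{"series":{"type":"array"},"squeeze":{"type":"number"}},"required":["series"]}

```bash
mkdir -p pics; python3 - <<'E'
from plant import telemetry, eyes
import cv2,pickle
s=telemetry.sense();print(s)
d={}
for n in("scene","top"):
    d[n]=eyes.snapshot(n);cv2.imwrite(f"pics/{n}0.png",d[n]["image"][:,:,::-1])
    print(n,{k:v for k,v in d[n].items() if k!="image"})
pickle.dump(d,open("d0.pkl","wb"))
E
```

```text
{'time_s': 0.0, 'joint_pos': array([ 8.86679130e-01,  3.81191709e-01,  1.29826162e+00,  1.65113529e-05,
        1.46357168e+00, -2.15307443e-01]), 'qd': array([-0.00164522,  0.00101871,  0.00051854,  0.00026423, -0.0002475 ,
       -0.00109035]), 'tau': array([-1.33242258e-03, -4.48472822e+01, -2.31277943e+01, -1.77089123e-04,
        4.79451890e-03, -7.13096961e-05]), 'ee_pos': array([0.24832033, 0.49043067, 0.23071378]), 'eef_rot': array([-7.29533951e-01, -3.05505742e+00,  2.01460933e-03]), 'contact_force': array([ 0.57217524, -0.25157314,  1.12637709]), 'ft_torque': array([-0.03250234,  0.027749  , -0.00773912]), 'finger_force': 0.0, 'opening': 0.08549200064527994}
scene {'fx': 494.7710003605545, 'fy': 494.7710003605545, 'cx': 253.34608721872047, 'cy': 190.81299301154735, 'R': array([[ 0.42842812,  0.90338313, -0.01866193],
       [ 0.50495038, -0.25649726, -0.8241567 ],
       [-0.74931599,  0.34366856, -0.56605429]]), 't': array([-0.23879672, -0.15183136,  2.06844797])}
top {'fx': 438.3391439248697, 'fy': 438.3391439248697, 'cx': 243.52378373206156, 'cy': 193.6343606039386, 'R': array([[-2.09410042e-02, -9.99780223e-01,  9.90076280e-04],
       [-9.92458102e-01,  2.06679813e-02, -1.20829423e-01],
       [ 1.20782405e-01, -3.51289868e-03, -9.92672791e-01]]), 't': array([0.05847562, 0.4952305 , 1.2597114 ])}
```

View pics/scene0.png

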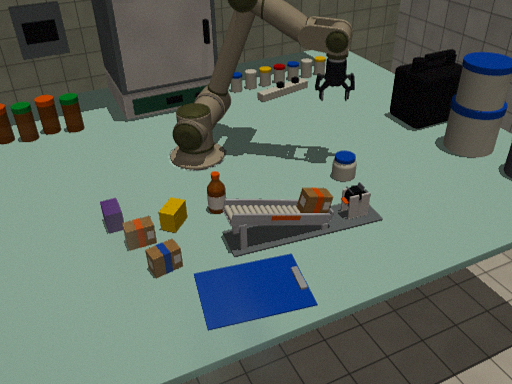

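View pics/top0.png

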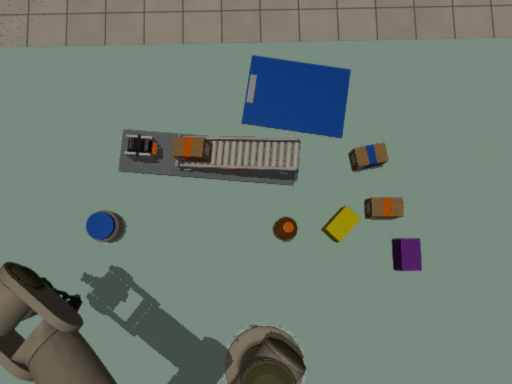

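The scene shows the orange-band carton at scene (140,233), top (387,208). The lane has its raised end on the right in the top view, at (300,155). The wheel is at top (140,147), with its orange ridge (154,148) pointing at the lane. I'll enlarge the top view and get first numbers.

```bash
cat > h.py <<'E'
import numpy as np,cv2
from scipy.spatial.transform import Rotation as Ro
def ray(c,px):
    d=np.array([(px[0]-c["cx"])/c["fx"],(px[1]-c["cy"])/c["fy"],1.])
    return -c["R"].T@c["t"], c["R"].T@d
def onplane(c,px,z):
    o,d=ray(c,px); return o+d*(z-o[2])/d[2]
def wristcam(c,s):
    T=np.eye(4);T[:3,:3]=Ro.from_rotvec(s["eef_rot"]).as_matrix();T[:3,3]=s["ee_pos"]
    M=np.linalg.inv(T@c["T_tool_cam"]); return dict(c,R=M[:3,:3],t=M[:3,3])
def proj(c,X):
    p=c["R"]@np.asarray(X)+c["t"]; return np.array([c["fx"]*p[0]/p[2]+c["cx"],c["fy"]*p[1]/p[2]+c["cy"]])
def blobs(img,lo,hi,amin=15):
    m=cv2.inRange(cv2.cvtColor(img,cv2.COLOR_RGB2HSV),lo,hi)
    n,l,st,ce=cv2.connectedComponentsWithStats(m)
    return m,[(st[i,4],ce[i].round(1),st[i,:4],cv2.minAreaRect(np.argwhere(l==i)[:,::-1].astype(np.float32))) for i in range(1,n) if st[i,4]>=amin]
E
python3 - <<'E'
import pickle;from h import *
d=pickle.load(open("d0.pkl","rb"));c=d["top"]
m,b=blobs(c["image"],(3,170,90),(14,255,255),8)
for x in b: print("orange",x[0],x[1],x[2],x[3], onplane(c,x[1],.075).round(3))
m,b=blobs(c["image"],(8,80,60),(22,200,220),80)
for x in b: print("card",x[0],x[1],x[3], onplane(c,x[1],.075).round(3))
cr=c["image"][115:275,110:430]; cv2.imwrite("pics/topcrop.png",cv2.resize(cr,None,fx=2.5,fy=2.5,interpolation=cv2.INTER_CUBIC)[:,:,::-1])
E
```

```text
orange 162 [187.2 146.5] [183 137  10  20] ((187.1097412109375, 146.51219177246094), (8.061501502990723, 19.767244338989258), 6.340191841125488) [0.631 0.207 0.075]
orange 55 [154.3 147.7] [152 142   6  12] ((154.26828002929688, 147.5853729248047), (4.638124942779541, 11.264017105102539), 6.340190887451172) [0.629 0.302 0.075]
orange 160 [387.2 206.8] [383 198   9  19] ((387.0, 207.0), (18.0, 8.0), 90.0) [ 0.445 -0.357  0.075]
orange 100 [287.9 226.8] [283 222  11  11] ((288.0, 227.0), (10.0, 10.0), 90.0) [ 0.394 -0.075  0.075]
card 482 [188.1 146.3] ((188.0, 146.0), (20.0, 32.0), 90.0) [0.631 0.205 0.075]
card 211 [380.7 152.5] ((380.76470947265625, 152.55882263183594), (19.402849197387695, 10.914102554321289), 75.96376037597656) [ 0.602 -0.348  0.075]
card 224 [361.4 156.2] ((361.441162109375, 156.23529052734375), (19.30681037902832, 11.605781555175781), 77.47119140625) [ 0.592 -0.292  0.075]
card 479 [386.7 206.8] ((387.0, 207.0), (20.0, 32.0), 90.0) [ 0.445 -0.356  0.075]
```

View pics/topcrop.png

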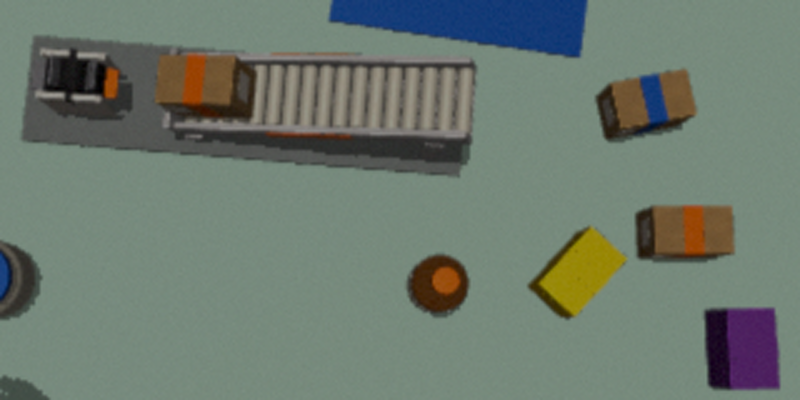

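```bash
python3 - <<'E'
import pickle;from h import *
d=pickle.load(open("d0.pkl","rb"));c=d["top"]
f=lambda x,y:(110+x/2.5,115+y/2.5)
P=lambda x,y,z:onplane(c,f(x,y),z)
a,b=P(24,140,.003),P(459,174,.003);print("base edge",a,b,np.arctan2(*(a-b)[:2]))
# guide tops upper end
a,b=P(175,57,.06),P(473,63,.15);print("guide far",a,b,np.arctan2(*(a-b)[:2]))
a,b=P(175,127,.06),P(468,136,.15);print("guide near",a,b,np.arctan2(*(a-b)[:2]))
print("cheeks",P(75,53,.101),P(72,99,.101))
a,b=P(650,230,.075),P(733,230,.075);print(a,b,np.arctan2(*(a-b)[:2]))
s=d["scene"]
m,bl=blobs(s["image"],(3,170,90),(14,255,255),8)
for x in bl: print(x[0],x[1],x[2])
E
```

```text
base edge [0.57632859 0.42105749 0.003     ] [ 0.52389652 -0.10335563  0.003     ] 0.0996512085071697
guide far [0.66065232 0.23012258 0.06      ] [ 0.62428706 -0.10518755  0.15      ] 0.10803039634512265
guide near [0.57768804 0.23040767 0.06      ] [ 0.54427448 -0.09690923  0.15      ] 0.10173079829041154
cheeks [0.65711543 0.33718477 0.101     ] [0.60425691 0.34015271 0.101     ]
[ 0.44533386 -0.30866578  0.075     ] [ 0.44337465 -0.40260769  0.075     ] 0.0208525548473008
170 [ 43. 100.] [34 94 19 13]
25 [  1.5 106.1] [  0 103   5   7]
51 [214.6 175. ] [211 172   8   8]
28 [215.8 188.5] [212 185  10   7]
158 [318.1 199.7] [312 188  13  25]
31 [344.4 200. ] [341 197   8   7]
114 [285.8 217.5] [272 216  29   4]
194 [139.8 232. ] [133 219  14  28]
```

servo_tool --series '[[[3, -3.5, 1], -0.12, 1], [[3.5, -3.5, 1], -0.12, 1], [[3.5, -3.5, 1], -0.12, 1], [[3.5, -3.5, 1], -0.12, 1], [[3.5, -3.5, 1], -0.12, 1], [[3.5, -3.5, 1], -0.12, 1], [[3.5, -3.5, 1], -0.12, 1], [[0, 0, 0], -0.12, 1]]'

```text
time_s: 0.9
ee_pos: [0.4901, 0.2438, 0.3008]
eef_rot: [2.07, 2.361, 0.0]
contact_force: [-0.9, 0.7, -0.8]
opening: 0.0852
finger_force: 0.0
```

```bash
python3 - <<'E'
from plant import telemetry, eyes
import pickle;from h import *
s=telemetry.sense();c=eyes.snapshot("wrist");print(c["T_tool_cam"].round(3),c["fx"])
c=wristcam(c,s);pickle.dump((s,c),open("w1.pkl","wb"));print(s["ee_pos"],-c["R"].T@c["t"])
cv2.imwrite("pics/w1.png",c["image"][:,:,::-1])
E
```

```text
[[ 0.    -0.953 -0.304  0.078]
 [ 1.    -0.     0.001 -0.   ]
 [-0.001 -0.304  0.953 -0.144]
 [ 0.     0.     0.     1.   ]] 270.4099686263146
[0.49006714 0.24381734 0.30084797] [0.47942524 0.32109266 0.44483094]
```

View pics/w1.png

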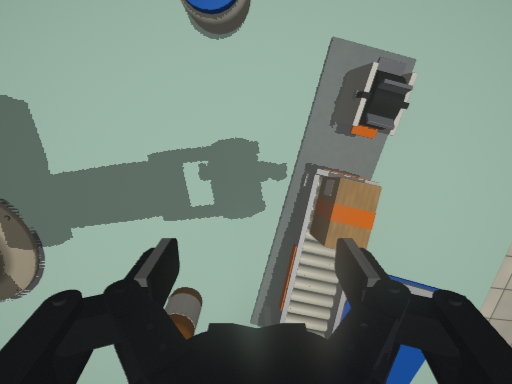

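The wrist image shows the lane from the stop (345,175) down to the fingers, the stock carton at (350,210), and the orange ridge at (364,131) pointing at the lane. Next I'll square up with the lane and look from above its upper part.

servo_tool --series '[[[2, -4, 0], -0.04, 1], [[2, -4.5, 0], -0.04, 1], [[2, -4.5, 0], -0.04, 1], [[2, -4.5, 0], -0.04, 1], [[1, -4.5, 0], -0.04, 1], [[0, 0, 0], -0.03, 1], [[0, 0, 0], 0, 1]]'

```text
time_s: 1.65
ee_pos: [0.5762, 0.0276, 0.3002]
eef_rot: [-2.316, -2.121, 0.001]
contact_force: [-0.4, 0.8, 0.3]
opening: 0.0853
finger_force: 0.0
```

```bash
python3 - <<'E'
from plant import telemetry, eyes
import pickle;from h import *
s=telemetry.sense();c=eyes.snapshot("wrist")
c=wristcam(c,s);pickle.dump((s,c),open("w2.pkl","wb"));print(s["ee_pos"],s["eef_rot"])
cv2.imwrite("pics/w2.png",cv2.resize(c["image"],(800,600),interpolation=cv2.INTER_CUBIC)[:,:,::-1])
E
```

```text
[0.57620976 0.02763741 0.30018482] [-2.31565946e+00 -2.12113218e+00  8.63778291e-04]
```

View pics/w2.png

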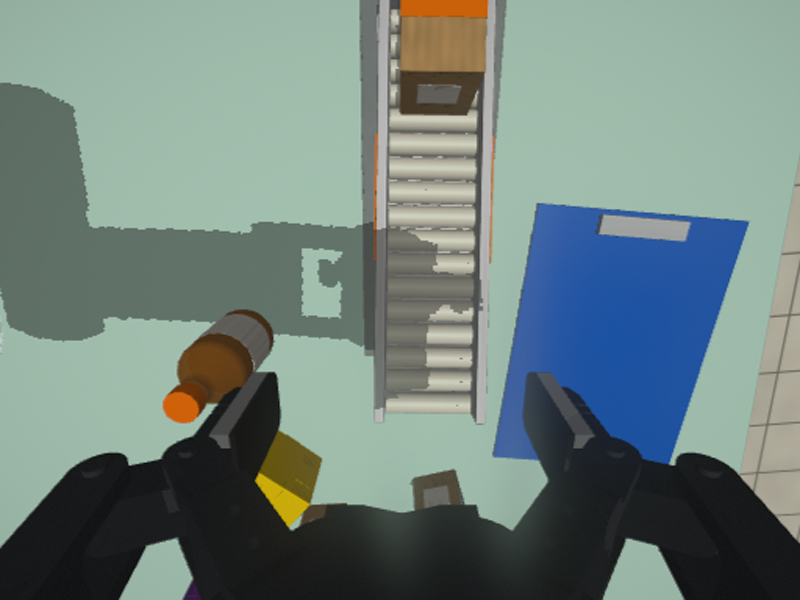

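```bash
python3 - <<'E'
import pickle;from h import *
s,c=pickle.load(open("w2.pkl","rb"));k=512/800
P=lambda x,y,z:onplane(c,((x+.5)*k-.5,(y+.5)*k-.5),z)
zt=.045+.34*np.sin(np.radians(15))+.018*np.cos(np.radians(15))
L,R=P(374,422,zt),P(486,424,zt);print("end outer",L,R,np.linalg.norm(L-R)); E=(L+R)/2
yaw=.103;t15=np.radians(15)
def onslope(px,off):  # off above deck, plane through end
    ya=np.array([np.sin(yaw)*np.cos(t15),np.cos(yaw)*np.cos(t15),-np.sin(t15)]);xa=np.array([np.cos(yaw),-np.sin(yaw),0]);n=np.cross(xa,ya)
    o,d=ray(c,((px[0]+.5)*k-.5,(px[1]+.5)*k-.5));return o+d*((E-o)@n+(off-.018))/(d@n)
a,b=onslope((377,60),.018),onslope((497,60),.018)
print(a,b,np.linalg.norm(a-b)); m=(a+b)/2;print("yaw",np.arctan2(*(m-E)[:2]),"mid",m)
yaw2=np.arctan2(*(m-E)[:2])
O=E+.34*np.array([np.sin(yaw)*np.cos(t15),np.cos(yaw)*np.cos(t15),-np.sin(t15)]) ; print("O~",O, "E",E)
# stock check: upper-end top edge of stock
print("stock top edge uphill ends", onslope((401,70),.075),onslope((483,70),.075))
y=Ro.from_rotvec(s["eef_rot"]).as_matrix()[:,1];print("tool y angle",np.arctan2(y[1],y[0]))
E
```

```text
end outer [ 0.54317417 -0.09363813  0.15038514] [ 0.63320481 -0.10340073  0.15038514] 0.09055839847676984
[0.57041405 0.18057967 0.07648682] [0.66329013 0.17249791 0.07608211] 0.09322792211217161
yaw 0.10383082645379896 mid [0.61685209 0.17653879 0.07628446]
O~ [0.62195643 0.22815481 0.06238666] E [ 0.58818949 -0.09851943  0.15038514]
stock top edge uphill ends [0.58741825 0.16037543 0.14041411] [0.64018279 0.15577992 0.14018529]
tool y angle -0.08763183049228314
```

servo_tool --series '[[[-2.2, -4, -0.8], 0.02, 1], [[-2.2, -4.5, -0.8], 0.02, 1], [[-2.2, -4.5, -0.8], 0.02, 1], [[-2.2, -4.5, -0.8], 0.007, 1], [[-2.2, -4.5, -0.8], 0, 1], [[-2.1, -4, -1], 0, 1], [[0, -1.8, 0], 0, 1], [[0, 0, 0], 0, 1]]'

```text
time_s: 2.5
ee_pos: [0.4469, -0.2483, 0.2512]
eef_rot: [2.244, 2.198, 0.0]
contact_force: [0.7, 0.5, -0.1]
opening: 0.0855
finger_force: 0.0
```

```bash
python3 - <<'E'
from plant import telemetry, eyes
import pickle;from h import *
s=telemetry.sense();c=eyes.snapshot("wrist")
c=wristcam(c,s);pickle.dump((s,c),open("w3.pkl","wb"));print(s["ee_pos"],s["eef_rot"])
y=Ro.from_rotvec(s["eef_rot"]).as_matrix()[:,1];print("tool y angle",np.arctan2(y[1],y[0]))
m,b=blobs(c["image"],(3,170,90),(14,255,255),30)
for x in b: print("orange",x[0],x[1],x[2],x[3], onplane(c,x[1],.075).round(3))
cv2.imwrite("pics/w3.png",cv2.resize(c["image"],(800,600),interpolation=cv2.INTER_CUBIC)[:,:,::-1])
E
```

```text
[ 0.44692266 -0.24825542  0.25120491] [2.24427935e+00 2.19811669e+00 2.64165909e-04]
tool y angle -0.020782030814380778
orange 521 [259.8 248.8] [238 242  41  15] ((258.0, 249.0), (14.0, 40.0), 90.0) [ 0.449 -0.357  0.075]
```

View pics/w3.png

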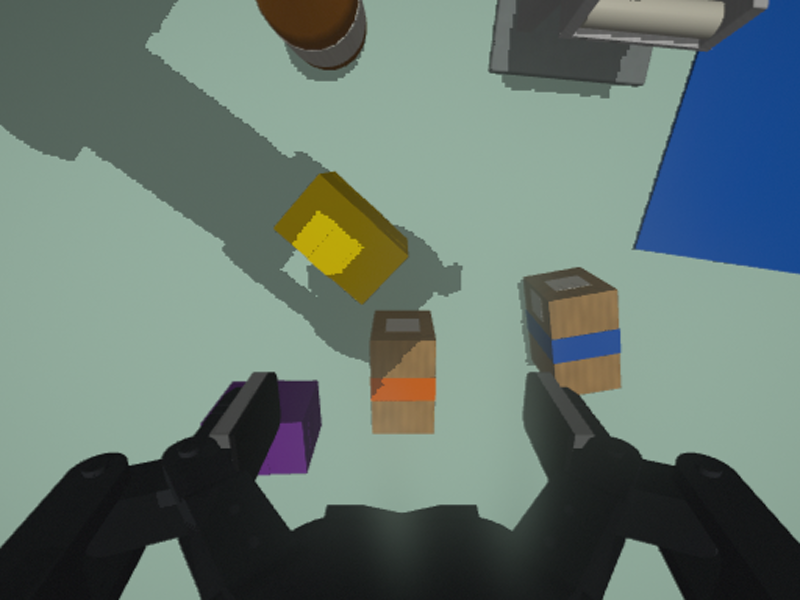

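The loose carton is square to the fingers (top face corners around (371,349) to (435,433), centre (403,390)). The purple box is about 45 mm to its left and the blue carton is clear to the right. Carton centre is at about (0.447, -0.358), which agrees with the top view. Descending with the fingers slightly narrowed.

servo_tool --series '[[[0, -4, 0], 0, 0.7], [[0, -4, -1], 0, 0.7], [[0, -2.9, -3], 0, 0.7], [[0, 0, -4], 0, 0.7], [[0, 0, -4], 0, 0.7], [[0, 0, -3], 0, 0.7], [[0, 0, -2], 0, 0.7], [[0, 0, 0], 0, 0.7]]'

```text
time_s: 3.35
ee_pos: [0.4473, -0.3538, 0.0791]
eef_rot: [-2.237, -2.199, -0.001]
contact_force: [0.4, 0.7, 0.8]
opening: 0.0722
finger_force: 0.0
```

servo_tool --series '[[[0, 0, -2], 0, 0.7], [[0, 0, -2], 0, 0.7], [[0, 0, -1], 0, 0.7], [[0, 0, 0], 0, 0.7]]'

```text
time_s: 3.75
ee_pos: [0.4473, -0.3558, 0.0312]
eef_rot: [-2.242, -2.199, -0.0]
contact_force: [0.7, -0.1, 1.3]
opening: 0.0724
finger_force: 0.0
```

servo_tool --series '[[[0, 0, 0], 0, -0.2], [[0, 0, 0], 0, -0.2], [[0, 0, 0], 0, -0.2], [[0, 0, 0], 0, -0.2], [[0, 0, 0], 0, -0.2], [[0, 0, 0], 0, -0.2]]' --squeeze 30

```text
time_s: 4.35
ee_pos: [0.4472, -0.3569, 0.0326]
eef_rot: [2.243, 2.197, 0.0]
contact_force: [-0.6, 2.5, 6.8]
opening: 0.0547
finger_force: 33.6
```

servo_tool --series '[[[0, 0, 1], 0, -0.2], [[0, 0, 3], 0, -0.2], [[0, 0, 4], 0, -0.2], [[0, 0, 4], 0, -0.2], [[0, 0, 4], 0, -0.2], [[0, 0, 4], 0, -0.2], [[0, 0, 1.7], 0, -0.2], [[0, 0, 0], 0, -0.2]]'

```text
time_s: 5.15
ee_pos: [0.447, -0.3571, 0.2512]
eef_rot: [2.241, 2.194, -0.001]
contact_force: [-0.5, 0.1, -4.3]
opening: 0.0549
finger_force: 33.9
```

servo_tool --series '[[[1, 2, 0], -0.01, -0.2], [[2, 4, 0], -0.015, -0.2], [[2, 4.5, 0], -0.015, -0.2], [[2, 4.5, 0], -0.015, -0.2], [[2, 4.5, 0], -0.015, -0.2], [[2, 4.5, 0], -0.0125, -0.2], [[1.9, 4.5, 0], 0, -0.2], [[1, 3, 0], 0, -0.2]]'

```text
time_s: 5.95
ee_pos: [0.5858, -0.0385, 0.2463]
eef_rot: [-2.329, -2.104, 0.002]
contact_force: [-0.1, -0.0, -4.4]
opening: 0.0546
finger_force: 33.8
```

servo_tool --series '[[[1, 2.6, 0], 0, -0.2], [[0, 0, 0], 0, -0.2], [[0, 0, 0], 0, -0.2]]'

```text
time_s: 6.25
ee_pos: [0.5952, -0.0154, 0.2467]
eef_rot: [-2.331, -2.103, 0.003]
contact_force: [-0.2, 0.9, -4.3]
opening: 0.0545
finger_force: 33.8
```

```bash
python3 - <<'E'
from plant import telemetry, eyes
import pickle;from h import *
s=telemetry.sense();c=eyes.snapshot("wrist");t=eyes.snapshot("top")
c=wristcam(c,s);pickle.dump((s,c,t),open("w4.pkl","wb"));print(s["ee_pos"],s["contact_force"])
y=Ro.from_rotvec(s["eef_rot"]).as_matrix()[:,1];print("tool y angle",np.arctan2(y[1],y[0]))
cv2.imwrite("pics/w4.png",c["image"][:,:,::-1])
E
```

```text
[ 0.59516653 -0.01541304  0.24666721] [-0.22168425  0.89701346 -4.291633  ]
tool y angle -0.10255771287818591
```

View pics/w4.png

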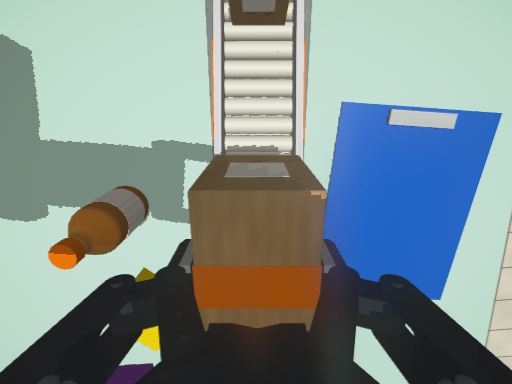

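Carton held square (its top spans 189..325 px) and centred over the lane (guides 215..303 at row 150). Lowering.

servo_tool --series '[[[0.2, 0, -1], 0, -0.2], [[0, 0, -2], 0, -0.2], [[0, 0, -2], 0, -0.2], [[0, 0, -1.5], 0, -0.2], [[0, 0, -1], 0, -0.2], [[0, 0, -0.5], 0, -0.2], [[0, 0, 0], 0, -0.2]]' --squeeze 25

```text
time_s: 7.05
ee_pos: [0.5975, -0.016, 0.1677]
eef_rot: [-2.333, -2.103, 0.001]
contact_force: [-0.5, -0.0, -3.3]
opening: 0.0548
finger_force: 33.8
```

servo_tool --series '[[[0, 0, -0.2], 0, -0.2], [[0, 0, -0.2], 0, -0.2], [[0, 0, -0.2], 0, -0.2], [[0, 0, 0], 0, -0.2]]' --squeeze 20

```text
time_s: 7.45
ee_pos: [0.5976, -0.0157, 0.1621]
eef_rot: [-2.333, -2.104, 0.0]
contact_force: [-0.0, -0.0, -3.6]
opening: 0.0543
finger_force: 33.8
```

servo_tool --series '[[[0, 0, -0.15], 0, -0.2], [[0, 0, -0.15], 0, -0.2], [[0, 0, -0.15], 0, -0.2], [[0, 0, 0], 0, -0.2]]' --squeeze 20

```text
time_s: 7.85
ee_pos: [0.5976, -0.0157, 0.1574]
eef_rot: [-2.333, -2.103, 0.0]
contact_force: [0.0, -0.6, -4.4]
opening: 0.0545
finger_force: 33.8
```

servo_tool --series '[[[0, 0, -0.15], 0, -0.2], [[0, 0, -0.15], 0, -0.2], [[0, 0, 0], 0, -0.2]]'

```text
time_s: 8.15
ee_pos: [0.5976, -0.0157, 0.1544]
eef_rot: [-2.333, -2.103, 0.0]
contact_force: [-0.7, 0.5, -3.2]
opening: 0.0544
finger_force: 33.8
```

servo_tool --series '[[[0, 0, -0.15], 0, -0.2], [[0, 0, -0.15], 0, -0.2], [[0, 0, 0], 0, -0.2]]'

```text
time_s: 8.45
ee_pos: [0.5978, -0.0159, 0.1528]
eef_rot: [2.332, 2.103, 0.001]
contact_force: [-3.0, -0.4, 3.0]
opening: 0.0546
finger_force: 34.7
```

servo_tool --series '[[[0, 0, -0.15], 0, -0.2], [[0, 0, -0.15], 0, -0.2], [[0, 0, 0], 0, -0.2]]'

```text
time_s: 8.75
ee_pos: [0.5979, -0.0157, 0.1503]
eef_rot: [2.332, 2.102, 0.002]
contact_force: [-3.8, 1.2, 7.2]
opening: 0.0548
finger_force: 35.2
```

servo_tool --series '[[[0, 0, -0.15], 0, -0.2], [[0, 0, -0.15], 0, -0.2], [[0, 0, 0], 0, -0.2]]'

```text
time_s: 9.05
ee_pos: [0.598, -0.0155, 0.1476]
eef_rot: [2.332, 2.102, 0.002]
contact_force: [-3.5, 2.2, 9.9]
opening: 0.0544
finger_force: 35.4
```

```bash
python3 - <<'E'
from plant import telemetry, eyes
import pickle;from h import *
s=telemetry.sense();c=eyes.snapshot("wrist");t=eyes.snapshot("scene")
print(s["ee_pos"],s["contact_force"],s["ft_torque"])
a=cv2.resize(t["image"][150:270,190:390],(800,480),interpolation=cv2.INTER_CUBIC)
cv2.imwrite("pics/s5.png",a[:,:,::-1])
E
```

```text
[ 0.59801264 -0.01552518  0.14763582] [-3.48769287  2.15027917  9.91739257] [-0.05132178  0.77266942 -0.06898184]
```

View pics/s5.png

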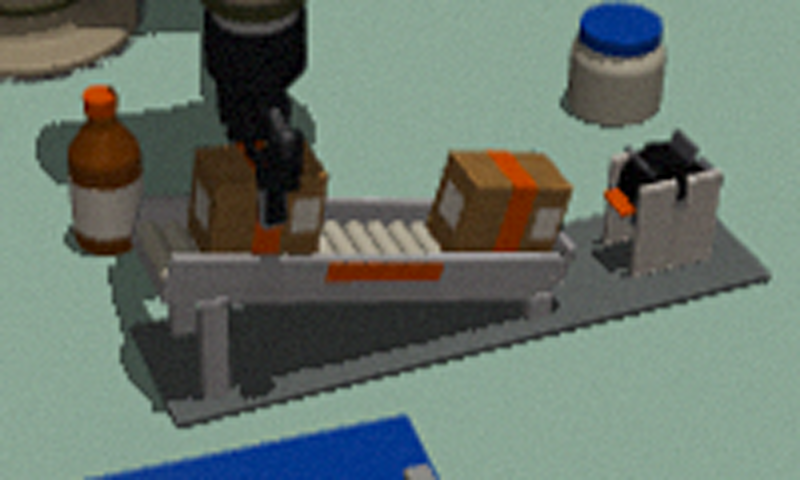

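servo_tool --series '[[[0, 0, -0.15], 0, -0.2], [[0, 0, -0.15], 0, -0.2], [[0, 0, 0], 0, -0.2]]'

```text
time_s: 9.45
ee_pos: [0.5981, -0.0152, 0.1449]
eef_rot: [2.331, 2.103, 0.003]
contact_force: [-4.3, 3.7, 12.1]
opening: 0.0549
finger_force: 35.6
```

servo_tool --series '[[[0, 0, -0.15], 0, -0.2], [[0, 0, -0.1], 0, -0.2], [[0, 0, 0], 0, -0.2]]'

```text
time_s: 9.75
ee_pos: [0.5981, -0.0148, 0.1427]
eef_rot: [2.331, 2.103, 0.004]
contact_force: [-4.8, 5.8, 14.8]
opening: 0.0547
finger_force: 35.9
```

servo_tool --series '[[[0, 0, -0.1], 0, -0.2], [[0, 0, -0.1], 0, -0.2], [[0, 0, 0], 0, -0.2], [[0, 0, 0], 0, 0.5], [[0, 0, 0], 0, 0.7], [[0, 0, 0], 0, 0.7], [[0, 0, 0], 0, 0.7]]'

```text
time_s: 10.45
ee_pos: [0.5977, -0.0158, 0.1379]
eef_rot: [-2.333, -2.103, 0.0]
contact_force: [-0.1, -0.1, -0.4]
opening: 0.0729
finger_force: 0.0
```

servo_tool --series '[[[0, 0, 0], 0, 0.7], [[0, 0, 0], 0, 0.7], [[0, 0, 0], 0, 0.7], [[0, 0, 0], 0, 0.7], [[0, 0, 0], 0, 0.7], [[0, 0, 0], 0, 0.7], [[0, 0, 0], 0, 0.7], [[0, 0, 0], 0, 0.7]]'

```text
time_s: 11.25
ee_pos: [0.5977, -0.0157, 0.1382]
eef_rot: [-2.333, -2.103, 0.0]
contact_force: [-0.5, -0.4, 0.3]
opening: 0.0727
finger_force: 0.0
```

servo_tool --series '[[[0, 0, 1], 0, 0.7], [[0, 0, 2], 0, 0.7], [[0, 0, 3], 0, 0.7], [[0, 0, 4], 0, 0.7], [[0, 0, 4], 0, 0.7], [[0, 0, 3], 0, 0.7], [[0, 0, 0], 0, 0.7]]'

```text
time_s: 11.95
ee_pos: [0.5985, -0.0158, 0.3137]
eef_rot: [2.327, 2.099, 0.009]
contact_force: [-0.2, 0.0, -1.1]
opening: 0.0728
finger_force: 0.0
```

```bash
python3 - <<'E'
from plant import telemetry, eyes
import pickle;from h import *
s=telemetry.sense();t=eyes.snapshot("top");sc=eyes.snapshot("scene")
m,b=blobs(t["image"],(3,170,90),(14,255,255),8)
for x in b: print("orange",x[0],x[1],x[2],onplane(t,x[1],.14).round(3))
a=cv2.resize(sc["image"][140:250,215:395],(800,489),interpolation=cv2.INTER_CUBIC)
cv2.imwrite("pics/s6.png",a[:,:,::-1])
E
```

```text
orange 158 [187.1 146.5] [183 137  10  20] [0.616 0.2   0.14 ]
orange 168 [218.3 146.5] [214 137  10  20] [0.614 0.115 0.14 ]
orange 54 [154.1 147.9] [152 142   6  12] [0.613 0.289 0.14 ]
orange 77 [289.1 227. ] [285 222   9  11] [ 0.391 -0.071  0.14 ]
```

View pics/s6.png

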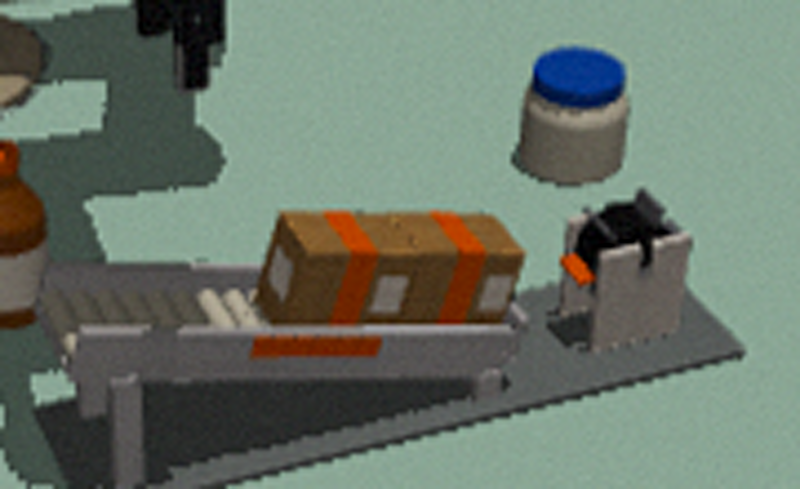

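Both cartons are in the lane, touching: orange bands at scene crop (350,265) and (460,265), and 90 mm apart along the slope. The orange ridge is at crop (577,268), nearly level and pointing at the lane. Next, over the wheel.

servo_tool --series '[[[0.4, 3.5, 0], 0, 0], [[0.5, 4.5, 0], 0, -0.5], [[0.5, 4.5, 0], 0, -1], [[0.5, 4.5, 0], 0, -1], [[0.5, 4.5, 0], 0, -1], [[0.5, 4.5, 0], 0, -1], [[0.4, 4.5, 0], 0, -1], [[0.3, 3, 0], 0, -1]]'

```text
time_s: 12.85
ee_pos: [0.6329, 0.3222, 0.3061]
eef_rot: [-2.33, -2.105, 0.005]
contact_force: [0.9, -0.9, -0.1]
opening: -0.0001
finger_force: 0.0
```

servo_tool --series '[[[0, 0, 0], 0, -1], [[0, 0, 0], 0, -1], [[0, 0, 0], 0, -1]]'

```text
time_s: 13.15
ee_pos: [0.6338, 0.3182, 0.3076]
eef_rot: [-2.334, -2.102, 0.002]
contact_force: [0.1, -0.3, 0.0]
opening: -0.0001
finger_force: 0.0
```

```bash
python3 - <<'E'
from plant import telemetry, eyes
import pickle;from h import *
s=telemetry.sense();c=eyes.snapshot("wrist")
c=wristcam(c,s);pickle.dump((s,c),open("w7.pkl","wb"));print(s["ee_pos"],-c["R"].T@c["t"])
print(proj(c,[.632,.341,.101]))
u,v=proj(c,[.632,.341,.101]).astype(int);a=c["image"][max(v-75,0):v+75,max(u-100,0):u+100];print(max(u-100,0),max(v-75,0))
cv2.imwrite("pics/w7.png",cv2.resize(a,None,fx=4,fy=4,interpolation=cv2.INTER_CUBIC)[:,:,::-1])
m,b=blobs(c["image"],(3,170,90),(14,255,255),20)
for x in b: print("orange",x[0],x[1],x[2],onplane(c,x[1],.09).round(4))
E
```

```text
[0.6337751  0.31815275 0.30762726] [0.64181465 0.39563921 0.45162986]
[253.64387266 146.78925552]
153 71
orange 83 [254.2 172.4] [244 171  22   4] [0.6286 0.3041 0.09  ]
orange 25 [259. 210.] [247 210  25   1] [0.6295 0.2479 0.09  ]
orange 176 [256.8 319.9] [251 312  13  16] [0.6058 0.0525 0.09  ]
```

View pics/w7.png

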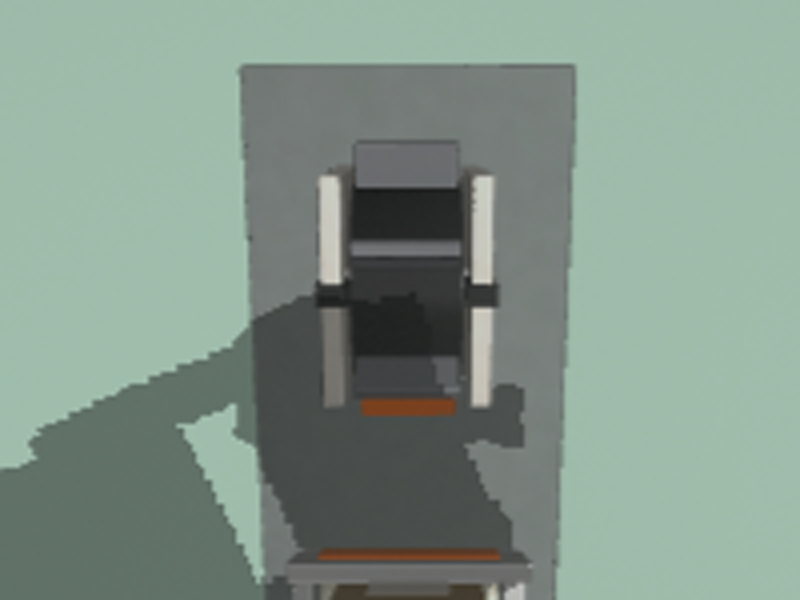

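```bash
python3 - <<'E'
import pickle;from h import *
s,c=pickle.load(open("w7.pkl","rb"))
f=lambda u,v:(153+(u+.5)/4-.5,71+(v+.5)/4-.5)
M=onplane(c,f(407,294),.101);print("mark",M,onplane(c,f(331,294),.101),onplane(c,f(483,294),.101))
A=M.copy();A[2]=.075;yd=np.array([np.sin(.1035),np.cos(.1035),0])
inv=lambda p:((p[0]-153+.5)*4-.5,(p[1]-71+.5)*4-.5)
for th in np.arange(-1.75,-1.2,.05):
  print(round(th,2),[[round(inv(proj(c,A+r*(np.sin(a)*yd+np.array([0,0,np.cos(a)]))))[1]) for r in(.034,.048)] for a in th+1.047*np.arange(4)])
E
```

```text
mark [0.63331266 0.34432954 0.101     ] [0.60886898 0.34689652 0.101     ] [0.65775537 0.34176265 0.101     ]
-1.75 [[374, 409], [361, 395], [260, 250], [184, 141]]
-1.7 [[375, 412], [358, 391], [255, 242], [183, 139]]
-1.65 [[377, 414], [354, 386], [250, 234], [182, 138]]
-1.6 [[378, 416], [350, 381], [245, 227], [182, 138]]
-1.55 [[379, 418], [346, 375], [240, 219], [181, 138]]
-1.5 [[380, 419], [342, 369], [235, 212], [181, 138]]
-1.45 [[381, 420], [338, 363], [230, 205], [181, 139]]
-1.4 [[381, 421], [333, 357], [225, 198], [182, 140]]
-1.35 [[381, 421], [329, 350], [221, 192], [183, 141]]
-1.3 [[381, 422], [324, 343], [217, 186], [184, 143]]
-1.25 [[381, 421], [319, 336], [213, 180], [185, 145]]
```

The marks at crop (331,294) and (483,294) put the axle at (0.633, 0.344), matching the lane-based estimate. The orange ridge (407,407) is at about -1.75 rad, with greys at -0.70, +0.34 and +1.39. I'll push the grey at -0.70 over the top first, then push orange itself.

servo_tool --series '[[[-0.3, -1.4, -1], 0, -1], [[-0.3, -1.3, -3], 0, -1], [[0, 0, -4], 0, -1], [[0, 0, -4], 0, -1], [[0, 0, -4], 0, -1], [[0, 0, -2], 0, -1], [[0, 0, -1.5], 0, -1], [[0, 0, 0], 0, -1]]'

```text
time_s: 14.0
ee_pos: [0.6269, 0.2908, 0.1111]
eef_rot: [-2.334, -2.1, 0.006]
contact_force: [-0.1, -0.3, 0.6]
opening: -0.0001
finger_force: 0.0
```

servo_tool --series '[[[0, 0, -0.6], 0, -1], [[0, 0, 0], 0, -1], [[0, 0, 0], 0, -1]]'

```text
time_s: 14.3
ee_pos: [0.628, 0.2922, 0.108]
eef_rot: [2.333, 2.103, 0.002]
contact_force: [0.1, -0.3, 0.1]
opening: 0.0002
finger_force: 0.0
```

servo_tool --series '[[[0, 0, -0.2], 0, -1], [[0.06, 0.6, 0], 0, -1], [[0.06, 0.6, 0], 0, -1], [[0.06, 0.6, 0.1], 0, -1], [[0.06, 0.6, 0.2], 0, -1], [[0.06, 0.6, 0.2], 0, -1], [[0.06, 0.6, 0.1], 0, -1], [[0.06, 0.6, 0], 0, -1]]'

```text
time_s: 15.1
ee_pos: [0.632, 0.335, 0.1113]
eef_rot: [2.333, 2.104, 0.001]
contact_force: [0.5, -2.4, 1.5]
opening: 0.0
finger_force: 1.1
```

servo_tool --series '[[[0.05, 0.5, 0], 0, -1], [[0.05, 0.5, 0], 0, -1], [[0.05, 0.5, 0], 0, -1], [[0, 0, 0], 0, -1], [[0, 0, 0], 0, -1]]'

```text
time_s: 15.6
ee_pos: [0.6333, 0.3497, 0.1112]
eef_rot: [-2.333, -2.104, -0.001]
contact_force: [0.5, -0.7, 0.2]
opening: -0.0
finger_force: 0.0
```

servo_tool --series '[[[0, -0.3, 0.5], 0, -1], [[0, 0, 3], 0, -1], [[0, 0, 4], 0, -1], [[-0.1, -1, 4], 0, -1], [[-0.1, -1, 4], 0, -1], [[-0.1, -1, 3.5], 0, -1], [[0, 0, 0], 0, -1], [[0, 0, 0], 0, -1]]'

```text
time_s: 16.4
ee_pos: [0.6304, 0.3159, 0.302]
eef_rot: [2.334, 2.103, 0.002]
contact_force: [-0.1, 0.7, -0.3]
opening: 0.0002
finger_force: 0.0
```

```bash
cat > look.py <<'E'
from plant import telemetry, eyes
import pickle,sys;from h import *
s=telemetry.sense();c=wristcam(eyes.snapshot("wrist"),s);print(s["ee_pos"])
A=np.array([.6333,.3443,.075]);yd=np.array([np.sin(.1035),np.cos(.1035),0])
m,b=blobs(c["image"],(3,150,60),(16,255,255),10)
for x in b:
    if x[1][1]<215: print("orange",x[0],x[1],x[2])
for th in np.arange(-.8,.45,.1):
  print(round(th,2),[proj(c,A+r*(np.sin(th)*yd+np.array([0,0,np.cos(th)]))).round(1)[1] for r in(.034,.048)])
pickle.dump(c,open(sys.argv[1]+".pkl","wb"))
u,v=proj(c,A).astype(int);a=c["image"][v-60:v+60,u-80:u+80];print(u-80,v-60)
cv2.imwrite(f"pics/{sys.argv[1]}.png",cv2.resize(a,None,fx=5,fy=5,interpolation=cv2.INTER_CUBIC)[:,:,::-1])
E
python3 look.py w8
```

```text
[0.63040945 0.31594184 0.30198143]
orange 266 [256.3 161.6] [243 157  27  11]
orange 79 [258.6 209.6] [234 209  46   2]
-0.8 [np.float64(161.5), np.float64(170.8)]
-0.7 [np.float64(160.0), np.float64(168.7)]
-0.6 [np.float64(158.3), np.float64(166.3)]
-0.5 [np.float64(156.3), np.float64(163.5)]
-0.4 [np.float64(154.1), np.float64(160.4)]
-0.3 [np.float64(151.8), np.float64(157.1)]
-0.2 [np.float64(149.3), np.float64(153.5)]
-0.1 [np.float64(146.7), np.float64(149.6)]
-0.0 [np.float64(144.0), np.float64(145.7)]
0.1 [np.float64(141.2), np.float64(141.6)]
0.2 [np.float64(138.4), np.float64(137.5)]
0.3 [np.float64(135.6), np.float64(133.4)]
0.4 [np.float64(132.9), np.float64(129.4)]
176 80
```

servo_tool --series '[[[-0.1, -1.2, 0], 0, -1], [[-0.15, -1.2, -3], 0, -1], [[0, 0, -4], 0, -1], [[0, 0, -4], 0, -1], [[0, 0, -4], 0, -1], [[0, 0, -2.5], 0, -1], [[0, 0, -1.3], 0, -1], [[0, 0, 0], 0, -1]]'

```text
time_s: 17.25
ee_pos: [0.627, 0.2917, 0.1111]
eef_rot: [-2.332, -2.102, 0.006]
contact_force: [-0.8, -0.1, -0.2]
opening: -0.0002
finger_force: 0.0
```

servo_tool --series '[[[0, 0, -0.1], 0, -1], [[0.06, 0.6, 0], 0, -1], [[0.06, 0.6, 0], 0, -1], [[0.06, 0.6, 0], 0, -1], [[0.06, 0.6, 0], 0, -1], [[0.05, 0.5, 0], 0, -1], [[0.05, 0.5, 0], 0, -1], [[0, 0, 0], 0, -1]]'

```text
time_s: 18.05
ee_pos: [0.6331, 0.3276, 0.1194]
eef_rot: [2.329, 2.101, 0.015]
contact_force: [-6.1, -3.6, 31.0]
opening: 0.0001
finger_force: 12.4
```

servo_tool --series '[[[0, 0, 0], 0, -1]]'

```text
time_s: 18.15
ee_pos: [0.6331, 0.3275, 0.1194]
eef_rot: [2.329, 2.101, 0.016]
contact_force: [-5.6, -3.2, 29.4]
opening: -0.0001
finger_force: 11.9
```

servo_tool --series '[[[0, 0, 1], 0, -1], [[0, 0, 3], 0, -1], [[0, 0, 4], 0, -1], [[0, -0.4, 4], 0, -1], [[-0.1, -0.4, 4], 0, -1], [[-0.1, -0.4, 2.5], 0, -1], [[0, 0, 0], 0, -1], [[0, 0, 0], 0, -1]]'

```text
time_s: 18.95
ee_pos: [0.6291, 0.3147, 0.2971]
eef_rot: [2.333, 2.104, 0.0]
contact_force: [0.1, 0.1, -0.4]
opening: -0.0001
finger_force: 0.0
```

```bash
python3 look.py w9
```

```text
[0.62913632 0.31467038 0.29710789]
orange 167 [257.4 147.5] [244 145  28   6]
orange 63 [258.4 209.7] [235 209  46   2]
-0.8 [np.float64(161.1), np.float64(170.6)]
-0.7 [np.float64(159.6), np.float64(168.5)]
-0.6 [np.float64(157.8), np.float64(166.0)]
-0.5 [np.float64(155.8), np.float64(163.2)]
-0.4 [np.float64(153.6), np.float64(160.0)]
-0.3 [np.float64(151.3), np.float64(156.6)]
-0.2 [np.float64(148.7), np.float64(152.9)]
-0.1 [np.float64(146.1), np.float64(149.1)]
-0.0 [np.float64(143.3), np.float64(145.0)]
0.1 [np.float64(140.5), np.float64(140.9)]
0.2 [np.float64(137.7), np.float64(136.7)]
0.3 [np.float64(134.8), np.float64(132.6)]
0.4 [np.float64(132.1), np.float64(128.5)]
177 79
```

View pics/w9.png

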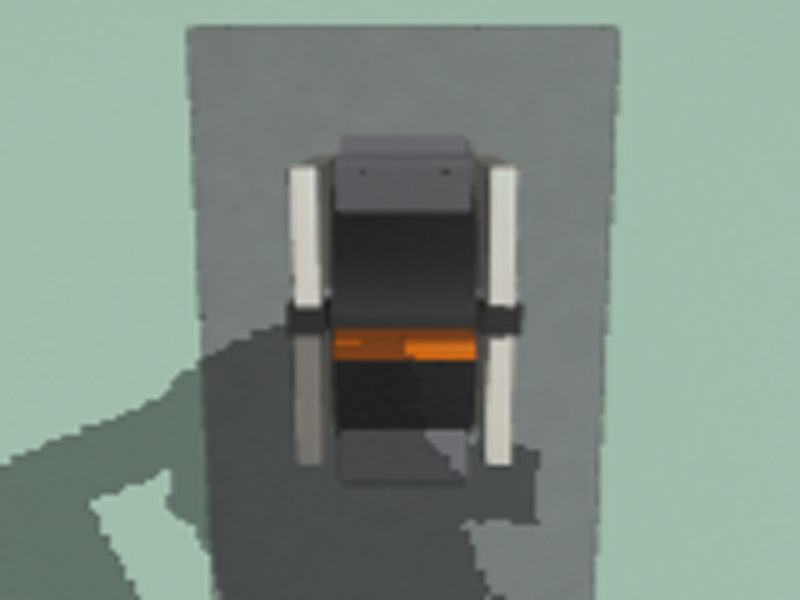

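The orange ridge, crop rows 330-360, is just below the marks at row 317, at about -0.1 rad. Now a last small push with the tip a little higher.

servo_tool --series '[[[0.1, -0.3, -2], 0, -1], [[0, 0, -4], 0, -1], [[0, 0, -4], 0, -1], [[0, 0, -4], 0, -1], [[0, 0, -2.5], 0, -1], [[0, 0, -1.7], 0, -1], [[0, 0, 0], 0, -1], [[0, 0, 0], 0, -1]]'

```text
time_s: 19.8
ee_pos: [0.6301, 0.3114, 0.1148]
eef_rot: [-2.333, -2.103, 0.002]
contact_force: [0.1, 0.2, 0.1]
opening: 0.0001
finger_force: 0.0
```

servo_tool --series '[[[0.04, 0.4, 0], 0, -1], [[0.04, 0.4, 0], 0, -1], [[0.04, 0.4, 0], 0, -1], [[0.02, 0.2, 0], 0, -1], [[0.02, 0.2, 0], 0, -1], [[0, 0, 0], 0, -1], [[0, 0, 0], 0, -1]]'

```text
time_s: 20.5
ee_pos: [0.6319, 0.3273, 0.1152]
eef_rot: [-2.333, -2.104, -0.0]
contact_force: [0.4, -0.0, -0.3]
opening: 0.0001
finger_force: 0.0
```

servo_tool --series '[[[0.01, 0.1, 0], 0, -1], [[0.01, 0.1, 0], 0, -1], [[0.01, 0.1, 0], 0, -1], [[0, 0, 0], 0, -1], [[0, 0, 0], 0, -1]]'

```text
time_s: 21.0
ee_pos: [0.6322, 0.3304, 0.1152]
eef_rot: [2.333, 2.104, 0.0]
contact_force: [-0.8, -1.1, 0.4]
opening: -0.0002
finger_force: 0.4
```

servo_tool --series '[[[0, -0.5, 0], 0, -1], [[0, 0, 3], 0, -1], [[0, 0, 4], 0, -1], [[0, 0, 4], 0, -1], [[-0.1, -0.5, 4], 0, -1], [[-0.1, -0.5, 3], 0, -1], [[0, 0, 0], 0, -1], [[0, 0, 0], 0, -1]]'

```text
time_s: 21.8
ee_pos: [0.6302, 0.3151, 0.2951]
eef_rot: [-2.333, -2.103, -0.001]
contact_force: [0.3, 0.6, -1.2]
opening: -0.0001
finger_force: 0.0
```

```bash
cat > meas.py <<'E'
import sys,pickle;from h import *
c=pickle.load(open(sys.argv[1]+".pkl","rb"));I=c["image"]
A=np.array([.6333,.3443,.075]);yd=np.array([np.sin(.1035),np.cos(.1035),0]);xd=np.array([yd[1],-yd[0],0])
# marks: dark rows along the white cheek tops
g=I.max(2).astype(float);rows=[]
for sg in(-1,1):
    u,v=proj(c,A+[0,0,.026]+sg*.0245*xd);u=int(round(u));v=int(round(v))
    col=g[v-8:v+9,u-2:u+3].mean(1);w=np.clip(110-col,0,None);rows.append((w*np.arange(v-8,v+9)).sum()/w.sum());print(col.round())
vm=np.mean(rows);ys=np.linspace(-.006,.006,241)
y0=ys[np.argmin([abs(proj(c,A+[0,0,.026]+y*yd)[1]-vm) for y in ys])];print("marks",rows,"axle corr mm",y0*1e3)
A=A+y0*yd
m=cv2.inRange(cv2.cvtColor(I,cv2.COLOR_RGB2HSV),(3,150,60),(16,255,255))[:200]
u=int(proj(c,A)[0]);r=np.argwhere(m[:,u-9:u+10].sum(1)>255*9).ravel();print("orange rows",r)
for th in np.arange(-.2,.21,.05):
    R=lambda r,q:proj(c,A+r*(np.sin(th)*yd+np.array([0,0,np.cos(th)]))+q*(np.cos(th)*yd-np.array([0,0,np.sin(th)])))[1]
    print(round(th,2),"base far %.1f top far %.1f top near %.1f"%(R(.034,.0025),R(.048,.0025),R(.048,-.0025)))
E
python3 look.py w10|tail -1; python3 meas.py w10
```

```text
176 80
[197. 197. 198. 198. 197. 191.  40.  49.  49.  49.  42.  53. 116. 116.
 116. 117. 118.]
[195. 195. 196. 196. 196. 191.  49.  54.  54.  54.  54.  78. 196. 196.
 195. 196. 196.]
marks [np.float64(143.44074074074075), np.float64(143.27410207939505)] axle corr mm -0.34999999999999964
orange rows [143 144 145 146 147 148]
-0.2 base far 147.8 top far 152.0 top near 156.0
-0.15 base far 146.4 top far 150.1 top near 154.1
-0.1 base far 145.1 top far 148.0 top near 152.2
-0.05 base far 143.6 top far 146.0 top near 150.2
-0.0 base far 142.2 top far 143.9 top near 148.2
0.05 base far 140.8 top far 141.8 top near 146.2
0.1 base far 139.4 top far 139.7 top near 144.1
0.15 base far 138.0 top far 137.6 top near 142.0
0.2 base far 136.5 top far 135.5 top near 139.9
```

View pics/w10.png

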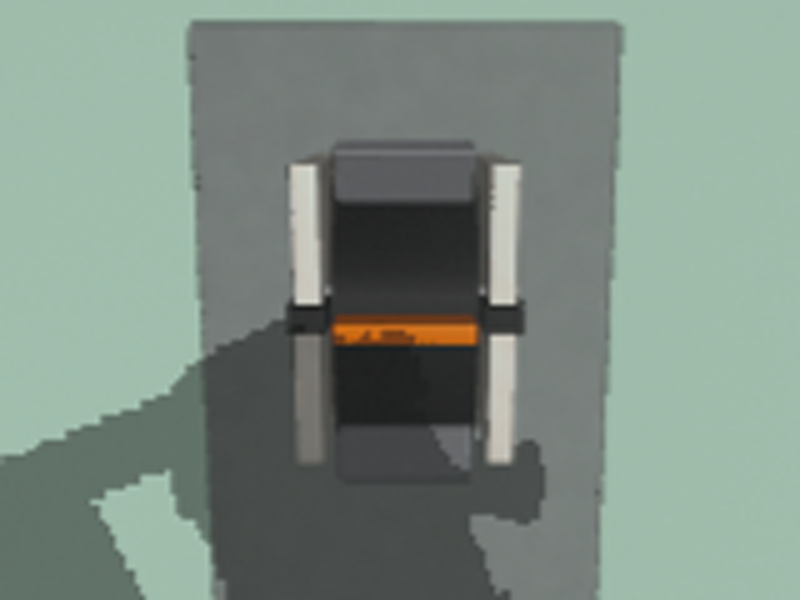

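The orange ridge, crop rows 318-346, lines up with the marks at rows 303-333 once its extra height is allowed for: measured angle about -0.01 rad. The gripper is clear, so I'm handing in.

```bash
python3 -c "
from plant import job,telemetry
print(telemetry.sense()['time_s'],job.hand_in())"
```

```text
the job is handed in; nothing more can be done
21.85 None
```

The job is handed in at 21.85 s: the orange carton slid down against the stock carton, and the wheel's orange ridge was measured at about -0.01 rad from upright. One wheel push rode up and read 31 N; I don't know the verdict, as `hand_in()` returned none.

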